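Torque the centrifuge rotor nut with a break-over wrench

TASK

Take the break-over torque wrench from its rest, set its socket fully down over the hexagonal hub nut of the open centrifuge's rotor, and tighten the nut clockwise until the wrench trips: its handle breaks away and folds past the socket while the nut stands still. Stop as soon as it has clearly given way, by some 5 and never more than 10 degrees of fold, and do not lean hard on the nut. Then lift the wrench off without loosening the nut, lay it back on its rest the way it lay, let go, and leave the other things on the bench alone.

Things in the scene. Friction and masses are not known exactly. Their poses are not given: they have to be found in the camera images.
- wrench: Break-over torque wrench, 0.39 kg, 240 mm long, 22 mm thick: black handle bar 22 mm wide (x = -92 to +38 mm), slim steel neck, round steel head 62 mm across with a hexagonal socket hole right through (axis at x = +115 mm). Origin: on the handle's underside, below the best grip, near the centre of mass. x runs along the handle towards the socket, z up.
- wrench_grip (a point): Middle of the wrench's handle bar where it is best gripped: 11 mm above the body origin, 115 mm from the socket's axis. Axes as the wrench.
- socket (a point): Centre of the wrench's socket hole, at its lower mouth (level with the wrench's underside). Hexagonal hole 32.4 mm across flats, 22 mm deep, open at both ends. Its x axis points to a corner of the hexagon (so every 60 degrees there is one) and lies along the wrench's x while the joint is closed.
- wrench_head (a joint): Breakaway joint of the wrench - how far (rad) the handle has folded clockwise, seen from above, about the socket's axis. 0 = closed, hard end stop at 0.4. Closed until turned clockwise with about 0.8 N m (7 N pushed at the grip, or a twist felt about the vertical if held fast), then trips: the handle goes on, the socket stands, the load rises no more. A spring closes it when unloaded.
- nut_seat (a point): Rotor's hub nut: centre of the top face of its 54 mm flange, 125 mm above the bench; the wrench's underside rests on it when fully down. On it a steel hexagon 30 mm across flats, 18 mm tall, top edge chamfered. x points to a corner of the hexagon and turns with the nut, z up. Play in the socket: 1.2 mm all round, about 0.16 rad either way.
- hub_nut (a joint): How far the nut has been turned clockwise (rad), from an arbitrary zero. It turns against about 0.12 N m of drag until the rotor is clamped, then goes hard at once and stands still; the reading at which that happens is not marked, it comes 0.1 to 0.9 rad after the start. The nut stays where it is left.
- centrifuge: Open white benchtop centrifuge, fixed, 270 x 250 mm, its bowl rim 99 mm above the bench, with a round aluminium rotor in the bowl and the hub nut at its middle, on the vertical axis through the body's origin (underside).
- tool_rest: Low fixed tool rest: base plate 250 x 100 x 8 mm, two black cross bars (14 mm thick, tops 30 mm above the bench) at x = -70 mm (under the handle's rear) and +105 mm (under the head), with end lugs 14 mm higher, 66 and 92 mm apart. The wrench lies between the lugs, socket to +x; exactly home, its origin is 30 mm above the rest's (on the bench), axes alike.
- tube_rack: Bystander: white tube rack with capped tubes, 100 x 220 x 82 mm, origin under its centre.
- rotor_lid: Bystander: round aluminium lid with a knob, 110 mm across, 36 mm high, lying on the bench, origin under its centre.
- reagent: Bystander: amber reagent bottle 60 mm across, 130 mm tall, origin under its centre.
- beaker: Bystander: glass beaker 72 mm across, 90 mm tall, origin under its centre.
- cell_counter: Bystander: cell counter with grey keys, 130 x 170 x 39 mm, origin under its centre.
- petri_dishes: Bystander: stack of petri dishes 92 mm across, 45 mm tall, origin under its centre.
- small_wrench: Bystander: plain small wrench without a joint, 130 mm long, lying flat on the bench.
Not all that is in view belongs to the job. There is more than one size of the wrench; the job needs the larger.

How it is judged:
On the way, in this order (a step that is already met when the one before it is completed fails the run):
1. the wrench's socket is fully down on the nut (horizontal distance between socket and nut_seat below 0.004 m and z of socket in the frame of nut_seat below 0.004 m and angle between wrench's own z axis and vertical below 0.08 rad and value of joint wrench_head below 0.04 rad), for 0.1 s.
2. the wrench, still down on the nut, has tripped on it (folded by more than 0.06 rad) (value of joint wrench_head above 0.06 rad and horizontal distance between socket and nut_seat below 0.005 m and z of socket in the frame of nut_seat below 0.006 m), for 0.1 s.
At the end, for the whole second after the job is handed in: The nut is still tight (not noticeably turned back), and the wrench lies at rest, released and with its joint closed, level on both bars of the rest between their lugs, socket to the same end as at the start, within 30 mm along and 25 mm across of home (value of joint hub_nut above 1.05 rad and value of joint wrench_head below 0.04 rad and x of wrench in the frame of tool_rest between -0.03 and 0.03 m and y of wrench in the frame of tool_rest between -0.025 and 0.025 m and height (world z) of wrench between 0.024 and 0.036 m and x of socket in the frame of tool_rest above 0.08 m and angle between wrench's own z axis and vertical below 0.06 rad and linear speed of wrench below 0.02 m/s and contact force between wrench and the fingers below 0.1 N); the robot touches nothing.
It fails at once if the tripped handle is forced on by more than 10 degrees of fold (0.18 rad) (value of joint wrench_head above 0.18 rad).
It fails at once if the wrench is pressed or levered on the nut and centrifuge with more than 110 N (about 65 N is normal at the trip, shared by the flats) (contact force between wrench and centrifuge above 110 N).
It fails at once if a bystander is moved by more than 30 mm (distance of any of tube_rack, rotor_lid, reagent, beaker, cell_counter, petri_dishes, small_wrench from where it was at the start of the episode above 0.03 m).
It also fails if it takes over 72 s, if anything falls off the work surface, if the arm or the gripper's body presses on something with over 40 N, if the wrist force passes 120 N, or if a joint passes its speed limit or range.

ROBOT

A 6-joint arm with a two-finger parallel gripper is mounted at the origin on the work surface. World frame = base frame: x ahead of the robot, y to its left, z up, the work surface at z = 0. Lengths are in m, angles in rad, forces in N, time in s.
With the tool pointing down it reaches from about 0.325 to 0.875 m from the base axis. Payload 4.4 kg.
Tool frame: the origin (TCP) lies midway between the tips of the shut fingers; the grasp point (between the pads) lies 19 mm behind it; z points along the fingers, y is the line along which they close (so a half turn about z gives the same grasp; the last joint's range is limited). The gripper opens to 85 mm and grips with 20 to 120 N. Pads are 22 mm wide; open, the fingers measure 114 mm over their backs; the gripper's body (76 mm by 85 mm) begins 54 mm behind the grasp point. The pads swing forward as they close: fully open they stand 13 mm farther back than shut.
Start: joints at [-1.452, 0.207, 1.542, -0, 1.393, -0.15], TCP at [0.153, -0.554, 0.208] pointing down, gripper open.
Joint ranges: [-2.73, 2.73], [-0.86, 2.22], [0.23, 2.46], [-1.11, 4.25], [0.08, 2.63], [-2.82, 2.82]. Speed limits (rad/s): [2.79, 2.79, 3.14, 3.14, 3.14, 3.14].

INTERFACE

Orientations are given as [roll, pitch, yaw] about the fixed x, y, z axes, in that order (R = Rz(yaw) Ry(pitch) Rx(roll)).
In Python, from station import manip gives the robot as it stands. The module is installed in compiled form; this text tells all that it offers.
- The arm moves only by the shell command python3 -m crank 'ROWS'. ROWS is JSON, a list of rows, each a list of 7 numbers: the shift along the tool's x, y, z in cm, then the turn, a rotation vector about the tool's x, y, z in degrees, then the finger opening in cm, from 0 to 8.54. A call has 1 to 20 rows; each row is the pose to reach, as a shift and turn from the pose commanded when the call began, along the tool's axes at that moment; what a row does not reach only later rows make up. A row lasts 1/10 s, in which the tool goes at most 50 mm and 8.59 degrees, less where a joint would pass 70% of its speed; a pose out of reach is approached as far as the arm can. A call with a gripper value outside its range is refused whole. The fingers move at their own pace and stop on an object; the grip force is fixed at half the most. Time passes only in rows, so rows that repeat a pose let the fingers close. It gives the time, the measured TCP pose, the force, the opening and the grip force at its end, in the units of the state.
- manip.state(): the state, without advancing time (a new reading comes with each control period).
- manip.camera(name): name is "scene" or "side" or "wrist"; returns the picture (420x560x3 uint8, red, green, blue); there is no depth.
- manip.calibration(name): a dict with "camera_matrix" (3x3 intrinsics, pixels), "position" and "rotation" of the camera in the world. Camera axes: x right, y down, z forward; pixel columns grow to the right and rows downward; lengths in m; the calibration is good to about 2 mm. A picture is of the moment at which its call begins: read the wrist's pose just before it. calibration takes no time and is no camera call; for the wrist camera it gives the pose at the moment of the call.
- manip.job_done(): hands the job in; it is judged then, once.
The state is a dict: "time": time; "joint_positions": joint angles; "dq": joint speeds; "joint_torque": joint torques, N m; "ee_pos": TCP position; "tcp_rot": TCP orientation; "wrist_force": force on the tool from outside, world axes, zero at the start; "ft_torque": the same for the moment, N m; "finger_gap": finger opening in m; "gripper_force": force on a finger pad.
Only numpy, scipy, OpenCV 4.12 (cv2) and the standard library are available. Lean on these libraries where they do the work, as an engineer would, in place of code of your own. Each camera call takes 0.05 s, during which the arm holds its last target. There are 200 camera calls.

## Working session

There is one attempt and no reset: what is moved stays moved. The work goes in short steps, Python scripts to look and compute and a shell command to move; the robot and the scene stay as the last step left them, time stands still between calls to the robot, and variables do not carry over. Pictures are saved under pics/ and viewed, at most 10 in all, crops included, and the job is handed in when it is done.

```bash
mkdir -p pics; cat > h.py <<'E'
import numpy as np, cv2
from station import manip
from scipy.spatial.transform import Rotation as R
def ray(cal,px,z):
    K=np.array(cal["camera_matrix"]);p=np.array(cal["position"]);Rm=np.array(cal["rotation"])
    d=Rm@np.linalg.inv(K)@np.array([px[0],px[1],1.]);return p+d*(z-p[2])/d[2]
def proj(cal,X):
    K=np.array(cal["camera_matrix"]);v=K@np.array(cal["rotation"]).T@(np.array(X)-cal["position"]);return v[:2]/v[2]
def snap(n,f):
    im=manip.camera(n);cv2.imwrite(f,im[:,:,::-1]);return im
E
python3 - <<'E'
from h import *
s=manip.state();print(s)
a=snap("scene","pics/scene.png");b=snap("side","pics/side.png");
for n in("scene","side","wrist"):
    c=manip.calibration(n);print(n,c)
E
```

```text
{'time': 0.0, 'joint_positions': array([-1.45246508e+00,  2.07461720e-01,  1.54296264e+00,  6.58742899e-06,
        1.39350981e+00, -1.50518780e-01]), 'dq': array([-0.00145961, -0.00111102, -0.00019055,  0.00127697, -0.00025872,
       -0.00099673]), 'joint_torque': array([-6.86071380e-04, -3.83036828e+01, -2.91593277e+01, -2.16911690e-04,
        1.05476001e-02,  1.68162529e-05]), 'ee_pos': array([ 0.15261631, -0.55352764,  0.20669803]), 'tcp_rot': array([-3.13927859e+00, -3.57520163e-04,  2.68848445e-01]), 'wrist_force': array([-0.0610167 ,  0.4458311 , -0.43662448]), 'ft_torque': array([0.03575636, 0.04591718, 0.01927843]), 'gripper_force': 0.0, 'finger_gap': 0.08577000960527872}
scene {'camera_matrix': array([[384.85191817,   0.        , 279.23390346],
       [  0.        , 384.85191817, 208.52909624],
       [  0.        ,   0.        ,   1.        ]]), 'position': array([ 0.93873866, -0.41172563,  1.05142734]), 'rotation': array([-2.56636193, -0.0082105 ,  0.84164074])}
side {'camera_matrix': array([[408.35996905,   0.        , 279.58967283],
       [  0.        , 408.35996905, 217.09805211],
       [  0.        ,   0.        ,   1.        ]]), 'position': array([0.10794576, 0.73323141, 1.00868709]), 'rotation': array([-2.40779868,  0.0042272 , -2.69047719])}
wrist {'camera_matrix': array([[311.77788294,   0.        , 277.85746291],
       [  0.        , 311.77788294, 209.20416587],
       [  0.        ,   0.        ,   1.        ]]), 'position': array([ 0.22943749, -0.53310147,  0.37193698]), 'rotation': array([ 2.82731821e+00,  2.05923038e-03, -1.30336200e+00])}
```

View pics/scene.png

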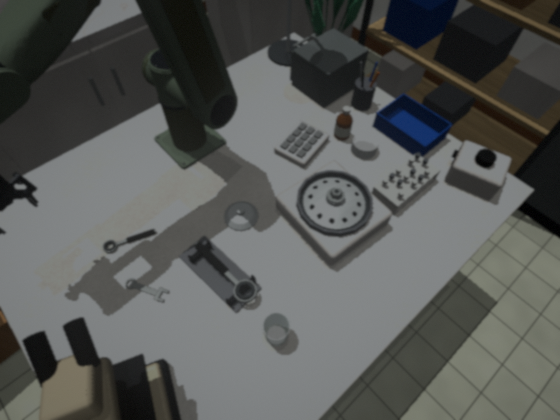

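View pics/side.png

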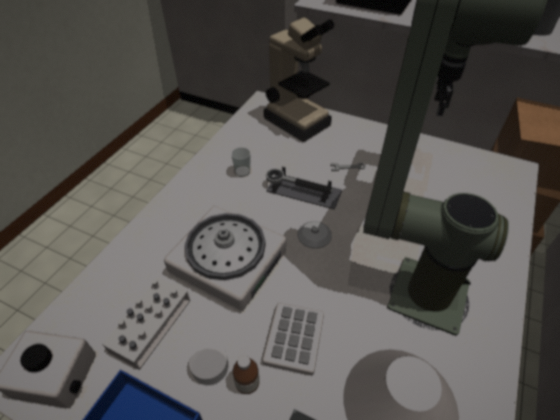

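Candidates in the scene picture: the wrench on the rest (handle 205,250 to ring head 245,290), a small black-handled wrench (110,246 to 155,233) and a plain spanner (130,286 to 168,295). By the description it is the one on the tool rest. I'll check that in a crop.

```bash
sed -i 's/Rm=np.array(cal\["rotation"\])/Rm=rot(cal)/; s/np.array(cal\["rotation"\]).T/rot(cal).T/' h.py; cat >> h.py <<'E'
def rot(cal): return R.from_euler("xyz",cal["rotation"]).as_matrix()
E
python3 - <<'E'
import cv2,numpy as np
a=cv2.imread("pics/scene.png");f=lambda i:cv2.convertScaleAbs(i,alpha=1.8)
c1=f(cv2.resize(a[220:320,165:275],None,fx=5,fy=5,interpolation=3))
c2=f(cv2.resize(a[165:235,290:385],None,fx=5,fy=5,interpolation=3))
cv2.imwrite("pics/c1.png",c1)
cv2.imwrite("pics/c2.png",c2)
E
```

```text
(no output)
```

View pics/c1.png

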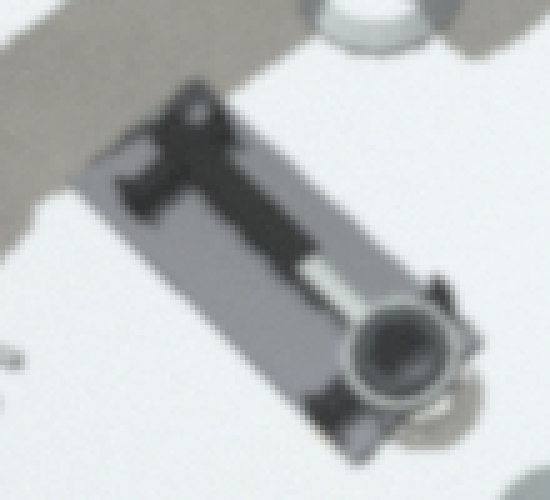

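View pics/c2.png

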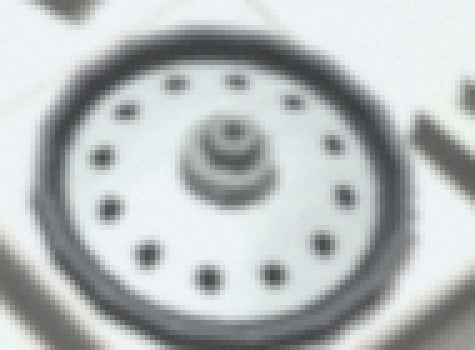

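```bash
python3 - <<'E'
from h import *
c=manip.calibration("scene")
h=ray(c,(165+402/5,220+352/5),.052);n=ray(c,(227,272),.052);r=ray(c,(165+190/5,220+135/5),.052)
print(h,n,r,np.linalg.norm(h-n),np.linalg.norm(h-r));d=h-r;print(np.degrees(np.arctan2(d[1],d[0])))
print("nut",ray(c,(290+233/5,165+132/5),.143),"flange",ray(c,(290+229/5,165+165/5),.125))
s=manip.calibration("side");
print("side nut",ray(s,(224,235),.143),"head",ray(s,(276,175),.052),"hr",ray(s,(328,190),.052))
E
```

```text
[ 0.59781359 -0.21945406  0.052     ] [ 0.52187981 -0.22392189  0.052     ] [ 0.41366467 -0.22823415  0.052     ] 0.07606510793748802 0.18435811480167424
2.7297542276890616
nut [0.57051345 0.1504349  0.143     ] flange [0.57806077 0.14258952 0.125     ]
side nut [0.56044037 0.15795777 0.143     ] head [ 0.58492291 -0.21346566  0.052     ] hr [ 0.39469195 -0.22174299  0.052     ]
```

```bash
cat >> h.py <<'E'
def rows(p,yaw):
    s=manip.state();T=R.from_euler("xyz",s["tcp_rot"])
    G=R.from_euler("xyz",[np.pi,0,yaw])
    print("shift cm",np.round(T.inv().apply(np.array(p)-s["ee_pos"])*100,2),"turn",np.round(np.degrees((T.inv()*G).as_rotvec()),2))
E
python3 - <<'E'
from h import *
rows([.478,-.222,.2],.045)
c=manip.calibration("scene");print(ray(c,(240,225),0),ray(c,(274,345),0))
print(rot(manip.calibration("wrist"))[:,2])
E
```

```text
shift cm [ 40.18 -23.32   0.74] turn [-0.12 -0.   12.82]
[ 0.40018093 -0.08553022  0.        ] [ 0.74799285 -0.24831689  0.        ]
[-0.29865524 -0.07980035 -0.9510189 ]
```

```bash
python3 -m crank '[[40.2,-23.3,0.7,-0.1,0,12.8,8.5],[40.2,-23.3,0.7,-0.1,0,12.8,8.5],[40.2,-23.3,0.7,-0.1,0,12.8,8.5],[40.2,-23.3,0.7,-0.1,0,12.8,8.5],[40.2,-23.3,0.7,-0.1,0,12.8,8.5],[40.2,-23.3,0.7,-0.1,0,12.8,8.5],[40.2,-23.3,0.7,-0.1,0,12.8,8.5],[40.2,-23.3,0.7,-0.1,0,12.8,8.5],[40.2,-23.3,0.7,-0.1,0,12.8,8.5],[40.2,-23.3,0.7,-0.1,0,12.8,8.5],[40.2,-23.3,0.7,-0.1,0,12.8,8.5],[40.2,-23.3,0.7,-0.1,0,12.8,8.5],[40.2,-23.3,0.7,-0.1,0,12.8,8.5],[40.2,-23.3,0.7,-0.1,0,12.8,8.5]]'; python3 - <<'E'
from h import *
import pickle
s=manip.state();c=manip.calibration("wrist");im=snap("wrist","pics/w1.png");pickle.dump(c,open("w1.pkl","wb"))
cv2.imwrite("pics/w1v.png",cv2.convertScaleAbs(im[:,:,::-1],alpha=1.5))
print(s["ee_pos"],s["tcp_rot"],s["dq"].round(3),s["time"])
E
```

```text
time: 1.5
ee_pos: [0.4774, -0.2243, 0.2008]
tcp_rot: [3.14, 0.0, 0.043]
wrist_force: [0.0, 0.3, -0.6]
finger_gap: 0.0847
gripper_force: 0.0
[ 0.47742911 -0.2242521   0.20081305] [3.13972733e+00 1.86883526e-04 4.29443410e-02] [ 0.002 -0.001 -0.002  0.003 -0.     0.002] 1.5
```

View pics/w1v.png

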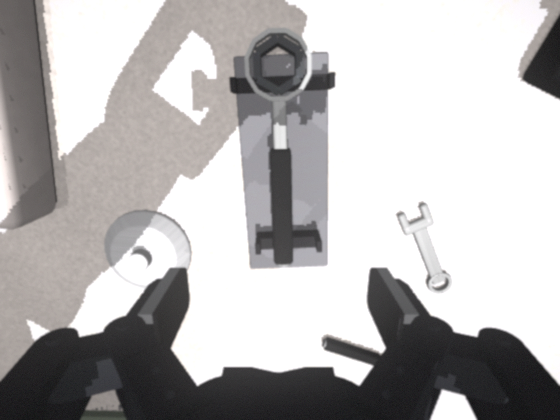

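The wrist view shows the wrench on the rest: head centre at about (277,64), handle from (280,150) to (284,262), rest plate corners at (234,54), (328,52), (327,265) and (250,268).

```bash
python3 - <<'E'
from h import *
import pickle
c=pickle.load(open("w1.pkl","rb"))
g=cv2.cvtColor(cv2.imread("pics/w1.png"),6)
for r in (165,200,235):
    print(r,"dark cols",np.where(g[r,255:310]<35)[0][[0,-1]]+255)
P={k:ray(c,p,z) for k,p,z in[("head",(277.5,64),.052),("front",(280,150),.052),("rear",(284,262),.052),("L165",(272,165),.052),("R165",(292,165),.052),
 ("p1",(234,54),.008),("p2",(328,52),.008),("p3",(327,265),.008),("p4",(250,268),.008),("spA",(438,285),.005)]}
for k,v in P.items(): print(k,v.round(4))
d=P["head"]-P["rear"];print(np.arctan2(d[1],d[0]),np.linalg.norm(d))
print(proj(c,[.4774,-.2243,.2008]),proj(c,[.4774,-.2243,.052]))
E
```

```text
Traceback (most recent call last):
IndexError: index 0 is out of bounds for axis 0 with size 0
```

```bash
python3 - <<'E'
from h import *
import pickle
c=pickle.load(open("w1.pkl","rb"))
g=cv2.cvtColor(cv2.imread("pics/w1.png"),6)
L={}
for r in (160,190,225):
    w=np.where(g[r,255:310]<45)[0]+255;print(r,g[r,255:310:4], w[[0,-1]] if len(w) else 0)
    if len(w): print(ray(c,(w[[0,-1]].mean(),r),.052).round(4), np.ptp(w))
P={k:ray(c,p,z) for k,p,z in[("head",(277.5,64),.052),("front",(280,150),.052),("rear",(284,262),.052),
 ("p1",(234,54),.008),("p2",(328,52),.008),("p3",(327,265),.008),("p4",(250,268),.008)]}
for k,v in P.items(): print(k,v.round(4))
d=P["head"]-P["rear"];print(np.arctan2(d[1],d[0]),np.linalg.norm(d))
print(proj(c,[.4774,-.2243,.052]))
E
```

```text
160 [107 108 108 103  40  42  42  42  40  77 109 109 109 110] [271 289]
[ 0.5071 -0.2256  0.052 ] 18
190 [117 117 116 118  54  43  42  42  41  61 109 109 109 109] [272 290]
[ 0.476 -0.228  0.052] 18
225 [ 95  80 108 102  84  46  44  45  45  45  80  75  77  67] [274 290]
[ 0.4372 -0.2308  0.052 ] 16
head [ 0.5952 -0.2195  0.052 ]
front [ 0.517  -0.2252  0.052 ]
rear [ 0.393  -0.2351  0.052 ]
p1 [ 0.6081 -0.1737  0.008 ]
p2 [ 0.6141 -0.2711  0.008 ]
p3 [ 0.368  -0.2924  0.008 ]
p4 [ 0.3597 -0.1938  0.008 ]
0.07711881008193018 0.202767532949467
[277.48858935 188.55262531]
```

```bash
python3 - <<'E'
from h import *
rows([.4805,-.2285,.020],.077)
E
```

```text
shift cm [ 0.27  0.41 18.09] turn [ 0.11  0.   -1.95]
```

```bash
python3 -m crank '[[0.3,0.4,5,0.1,0,-1.9,8.5],[0.3,0.4,9,0.1,0,-1.9,8.5],[0.3,0.4,13,0.1,0,-1.9,8.5],[0.3,0.4,15,0.1,0,-1.9,8.5],[0.3,0.4,16.5,0.1,0,-1.9,8.5],[0.3,0.4,18,0.1,0,-1.9,8.5],[0.3,0.4,18,0.1,0,-1.9,8.5],[0.3,0.4,18,0.1,0,-1.9,8.5]]'; python3 -m crank '[[0,0,0,0,0,0,5],[0,0,0,0,0,0,3],[0,0,0,0,0,0,2],[0,0,0,0,0,0,1],[0,0,0,0,0,0,1],[0,0,0,0,0,0,1],[0,0,0,0,0,0,1],[0,0,0,0,0,0,1],[0,0,0,0,0,0,1]]'
```

```text
time: 2.35
ee_pos: [0.4813, -0.2277, 0.021]
tcp_rot: [-3.141, 0.0, 0.077]
wrist_force: [0.1, 0.7, 0.4]
finger_gap: 0.0847
gripper_force: 0.0
time: 3.25
ee_pos: [0.482, -0.2275, 0.0216]
tcp_rot: [3.141, -0.001, 0.079]
wrist_force: [-1.6, 0.7, 5.4]
finger_gap: 0.0199
gripper_force: 59.2
```

```bash
python3 -m crank '[[0,0,-1,0,0,0,1],[0,0,-4,0,0,0,1],[0,0,-8,0,0,0,1],[0,0,-12,0,0,0,1],[0,0,-16,0,0,0,1],[0,0,-20,0,0,0,1],[0,0,-23,0,0,0,1],[0,0,-23,0,0,0,1],[0,0,-23,0,0,0,1]]'; python3 - <<'E'
from h import *
s=manip.state();print(s["ee_pos"],s["wrist_force"],s["ft_torque"])
rows([.5,.06,.25],.078)
E
```

```text
time: 4.15
ee_pos: [0.4809, -0.2266, 0.2497]
tcp_rot: [-3.141, 0.001, 0.079]
wrist_force: [-0.2, 0.5, -4.3]
finger_gap: 0.0196
gripper_force: 59.4
[ 0.48091891 -0.22663285  0.24971183] [-0.15217574  0.51781357 -4.29266859] [-0.00504461  0.06913772  0.04862028]
shift cm [  4.16 -28.42  -0.  ] turn [-0.06  0.06  0.04]
```

```bash
python3 -m crank '[[1,-4,0,0,0,0,1],[1.5,-8,0,0,0,0,1],[2,-12,0,0,0,0,1],[2.5,-16,0,0,0,0,1],[3,-20,0,0,0,0,1],[3.5,-24,0,0,0,0,1],[4.2,-27,0,0,0,0,1],[4.2,-28.4,0,0,0,0,1],[4.2,-28.4,0,0,0,0,1],[4.2,-28.4,0,0,0,0,1],[4.2,-28.4,0,0,0,0,1]]'; python3 - <<'E'
from h import *
import pickle
s=manip.state();c=manip.calibration("wrist");im=snap("wrist","pics/w2.png");pickle.dump(c,open("w2.pkl","wb"))
print(s["ee_pos"],s["tcp_rot"],s["dq"].round(3),s["time"])
u,v=proj(c,[.568,.152,.143]);print(u,v)
x0=int(np.clip(u-65,0,430));y0=int(np.clip(v-50,0,320))
cr=cv2.resize(im[y0:y0+100,x0:x0+130,::-1],None,fx=4,fy=4,interpolation=2)
v=np.vstack([cv2.convertScaleAbs(cv2.resize(im[:,:,::-1],(267,200)),alpha=1.5),np.zeros((200,267,3),np.uint8)])
cv2.imwrite("pics/w2v.png",np.hstack([cv2.convertScaleAbs(cr,alpha=1.6),v]));print(x0,y0)
E
```

```text
time: 5.25
ee_pos: [0.5006, 0.0581, 0.2498]
tcp_rot: [3.141, 0.002, 0.077]
wrist_force: [1.0, 0.1, -3.6]
finger_gap: 0.0199
gripper_force: 59.7
[0.50059143 0.05808562 0.2498055 ] [3.14118366e+00 1.97361083e-03 7.69716667e-02] [-0.006 -0.006 -0.013  0.005 -0.     0.002] 5.25
171.44983806234197 114.20117912982363
106 64
```

View pics/w2v.png

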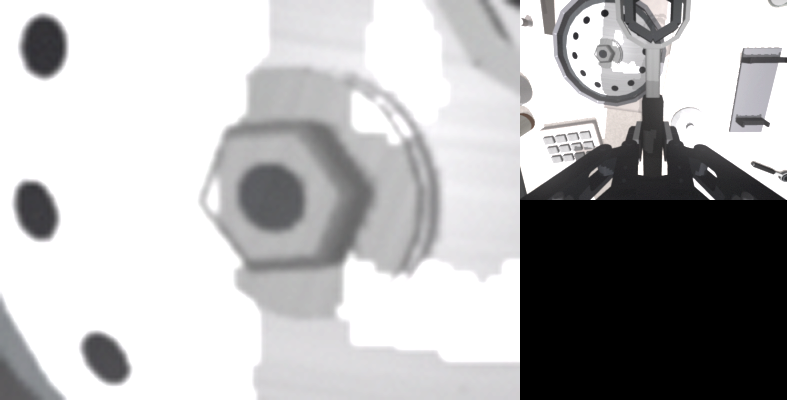

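```bash
python3 - <<'E'
from h import *
import pickle
c=pickle.load(open("w2.pkl","rb"))
f=lambda p,z=.143:ray(c,(106+p[0]/4,64+p[1]/4),z)
o=f((271,197));print("hole",o)
for p in[(203,198),(232,130),(318,130),(338,198),(312,263),(249,263)]:
    q=f(p)-o;print(p,q.round(4)*1000,np.linalg.norm(q).round(4),(np.degrees(np.arctan2(q[1],q[0]))%60).round(1))
print("flange right edge",f((438,200),.125))
# check hex projection for candidates
u=[]
for z in(.143,.125):
  for a in(0,):
    for k in range(6):
      th=np.radians(22+60*k);X=o+.01732*np.array([np.cos(th),np.sin(th),0]);X[2]=z;u.append((np.array(proj(c,X))-[106,64])*4)
print(np.round(u))
E
```

```text
hole [0.56890692 0.15006664 0.143     ]
(203, 198) [-1.3 14.1  0. ] 0.0142 35.1
(232, 130) [12.6  7.6  0. ] 0.0147 31.1
(318, 130) [ 13.9 -10.    0. ] 0.0171 24.4
(338, 198) [  0.9 -13.9   0. ] 0.0139 33.5
(312, 263) [-12.8  -8.3   0. ] 0.0152 33.0
(249, 263) [-13.8   5.    0. ] 0.0147 40.0
flange right edge [0.57031601 0.11877946 0.125     ]
[[237. 112.]
 [188. 178.]
 [222. 260.]
 [304. 278.]
 [354. 216.]
 [321. 132.]
 [265. 116.]
 [219. 178.]
 [250. 255.]
 [327. 272.]
 [374. 213.]
 [344. 134.]]
```

```bash
python3 - <<'E'
from h import *
im=cv2.imread("pics/w2.png");cv2.imwrite("pics/head.png",cv2.convertScaleAbs(cv2.resize(im[0:140,200:360],None,fx=4,fy=4,interpolation=2),alpha=2))
E
```

```text
(no output)
```

View pics/head.png

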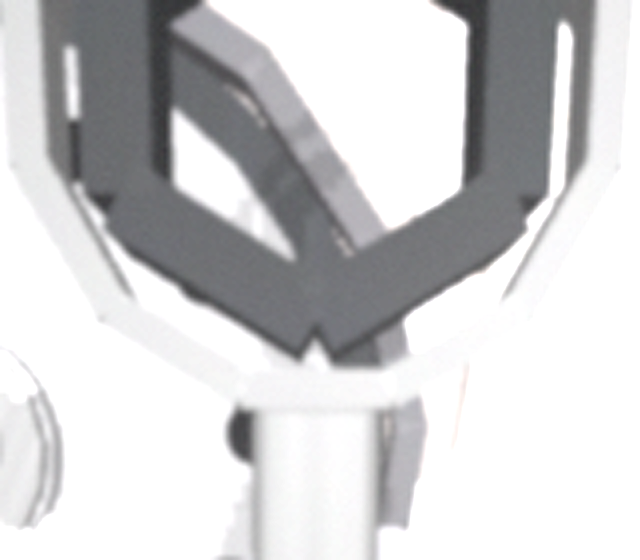

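```bash
python3 - <<'E'
from h import *
import pickle
c=pickle.load(open("w2.pkl","rb"))
t=np.array([.50059,.05809,.2498]);T=R.from_euler("xyz",[np.pi,0,.077])
f=lambda p,dz:(T.inv().apply(ray(c,(200+p[0]/4,p[1]/4),t[2]+dz)-t)*1000).round(1)
print("V top",f((317,350),.0304),"V bottom",f((318,262),.0084))
print("inner L bottom",f((170,185),.0084),"R",f((468,185),.0084))
print("V-side corner top L",f((108,205),.0304),"R",f((528,205),.0304))
print("outer rear",f((318,408),.0304),f((318,370),.0304), "outer L",f((10,160),.0304),"R",f((618,165),.0304))
print("neck",f((315,550),.03))
E
```

```text
V top [ 87.5   0.8 -30.4] V bottom [98.1  1.  -8.4]
inner L bottom [106.1 -15.7  -8.4] R [106.   17.9  -8.4]
V-side corner top L [100.6 -19.6 -30.4] R [100.6  21.3 -30.4]
outer rear [ 81.9   0.9 -30.4] [ 85.6   0.9 -30.4] outer L [104.6 -28.8 -30.4] R [104.1  29.8 -30.4]
neck [ 67.7   0.6 -30. ]
```

```bash
python3 - <<'E'
from h import *
rows([.4723,.0878,.145],.58)
E
```

```text
shift cm [-2.61 -3.19 10.52] turn [  0.     0.07 -28.83]
```

```bash
python3 -m crank '[[-0.7,-0.8,1,0,0,-7,1],[-1.3,-1.6,2,0,0,-14,1],[-2,-2.4,3,0,0,-21,1],[-2.6,-3.2,4.5,0,0,-28.8,1],[-2.6,-3.2,6,0,0,-28.8,1],[-2.6,-3.2,8,0,0,-28.8,1],[-2.6,-3.2,9.5,0,0,-28.8,1],[-2.6,-3.2,10.5,0,0,-28.8,1],[-2.6,-3.2,10.5,0,0,-28.8,1],[-2.6,-3.2,10.5,0,0,-28.8,1],[-2.6,-3.2,10.5,0,0,-28.8,1]]'; python3 - <<'E'
from h import *
import pickle
s=manip.state();c=manip.calibration("wrist");im=snap("wrist","pics/w3.png")
b=snap("side","pics/s3.png");cs=manip.calibration("side")
print(s["ee_pos"],s["tcp_rot"],s["wrist_force"].round(1),s["ft_torque"].round(3))
rows([.4723,.0878,.117],.58)
T=cv2.resize(im[0:120,190:370,::-1],None,fx=3,fy=3,interpolation=2)
B=cv2.resize(b[190:290,160:340,::-1],None,fx=3,fy=3,interpolation=2)
cv2.imwrite("pics/v3.png",cv2.convertScaleAbs(np.vstack([T,B[:240]]),alpha=1.7))
E
```

```text
time: 6.4
ee_pos: [0.4738, 0.0889, 0.1471]
tcp_rot: [3.14, -0.002, 0.581]
wrist_force: [-0.6, -0.3, -3.4]
finger_gap: 0.0201
gripper_force: 59.7
[0.47383323 0.08892384 0.14707056] [ 3.14019972e+00 -2.14263946e-03  5.80776103e-01] [-0.6 -0.3 -3.4] [-0.019  0.062  0.023]
shift cm [-0.19  0.03  3.  ] turn [ 0.07 -0.11  0.06]
```

View pics/v3.png

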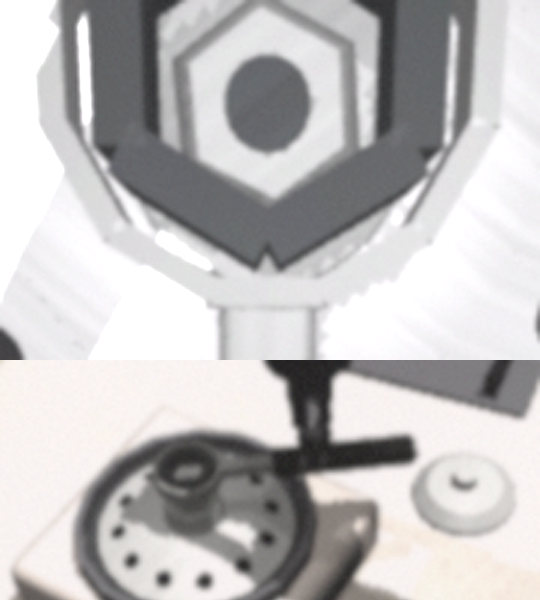

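```bash
python3 - <<'E'
from h import *
s=manip.state();c=manip.calibration("wrist");t=s["ee_pos"];T=R.from_euler("xyz",s["tcp_rot"])
f=lambda p,z:(T.inv().apply(ray(c,(190+p[0]/3,p[1]/3),z)-t)*1000).round(1)
zm=t[2]+.0084;zt=t[2]+.0304
print("V mouth",f((269,204),zm),"+18.7","V top",f((266,258),zt),"mouth L",f((158,145),zm),"R",f((379,145),zm), "side corners top",f((107,152),zt),f((432,152),zt))
print("nut hole",f((268,103),.143),"face L/R",f((186,103),.143),f((345,103),.143),"outer",f((174,103),.14),f((357,103),.14),"top corner",f((262,2),.143),"bot",f((270,200),.143))
for p in[(187,62),(187,152),(345,45),(350,150)]: print(p,f(p,.143))
print(ray(c,(190+268/3,103/3),.143))
E
```

```text
V mouth [96.9  1.2 -8.2] +18.7 V top [ 87.8   0.7 -30.2] mouth L [105.1 -15.6  -8.2] R [105.1  17.8  -8.2] side corners top [100.7 -20.  -30.2] [100.6  22.3 -30.2]
nut hole [113.2   1.1   4.2] face L/R [113.2 -12.1   4.2] [113.2  13.5   4.2] outer [113.8 -14.3   7.2] [113.8  15.7   7.2] top corner [127.2   0.2   4.2] bot [98.9  1.4  4.2]
(187, 62) [119.  -11.8   4.2]
(187, 152) [106.1 -12.1   4.2]
(345, 45) [121.3  13.3   4.2]
(350, 150) [106.4  14.5   4.2]
[0.56887539 0.15028856 0.143     ]
```

```bash
python3 -m crank '[[-0.2,0,0.5,0,0,0,1],[-0.2,0,1,0,0,0,1],[-0.2,0,1.3,0,0,0,1],[-0.2,0,1.6,0,0,0,1],[-0.2,0,1.8,0,0,0,1],[-0.2,0,2,0,0,0,1],[-0.2,0,2,0,0,0,1]]'
```

```text
time: 7.2
ee_pos: [0.4722, 0.0882, 0.1264]
tcp_rot: [3.141, -0.002, 0.581]
wrist_force: [2.7, 0.6, -0.7]
finger_gap: 0.0201
gripper_force: 60.0
```

```bash
python3 -m crank '[[0,0,0.3,0,0,0,1],[0,0,0.5,0,0,0,1],[0,0,0.7,0,0,0,1],[0,0,0.85,0,0,0,1],[0,0,1.0,0,0,0,1],[0,0,1.0,0,0,0,1],[0,0,1.0,0,0,0,1]]'; python3 -c "
from h import *
s=manip.state();print(s['ee_pos'],s['wrist_force'],s['ft_torque'])"
```

```text
time: 7.9
ee_pos: [0.4728, 0.0885, 0.1167]
tcp_rot: [3.14, -0.004, 0.581]
wrist_force: [4.8, 2.2, -0.1]
finger_gap: 0.0197
gripper_force: 60.1
[0.47279832 0.088485   0.11670005] [ 4.76884058  2.16849018 -0.06884027] [ 0.69208505 -1.18602366  0.00233772]
```

```bash
cat > st.py <<'E'
from h import *
s=manip.state();F=s["wrist_force"];y=s["tcp_rot"][2];t=s["ee_pos"]
fx=F[0]*np.cos(y)+F[1]*np.sin(y);fy=F[0]*np.sin(y)-F[1]*np.cos(y)
n=t[:2]+.1145*np.array([np.cos(y),np.sin(y)])
print("t",s["time"],"yaw",y.round(4),"tilt",np.round(s["tcp_rot"][:2],3),"tool fx fy",fx.round(1),fy.round(1),"Fz",F[2].round(1),"tau",s["ft_torque"].round(2),"z",t[2].round(4),"axis",n.round(4))
E
python3 -m crank '[[0.1,-0.25,0,0,0,1.2,1],[0.11,-0.5,0,0,0,2.5,1],[0.13,-0.75,0,0,0,3.8,1],[0.14,-1,0,0,0,5,1],[0.14,-1,0,0,0,5,1]]' >/dev/null; python3 st.py
```

```text
t 8.4 yaw 0.4933 tilt [ 3.14  -0.004] tool fx fy 7.0 1.9 Fz -1.9 tau [ 0.42 -1.33  0.  ] z 0.1165 axis [0.5692 0.1518]
```

```bash
python3 -m crank '[[0.1,0,0,0,0,0,1],[0.1,0,0,0,0,0,1]]' >/dev/null; python3 st.py; python3 -m crank '[[0,-0.25,0,0,0,1.2,1],[0.01,-0.5,0,0,0,2.5,1],[0.04,-0.75,0,0,0,3.8,1],[0.04,-1,0,0,0,5,1],[0.04,-1,0,0,0,5,1]]' >/dev/null; python3 st.py
```

```text
t 8.6 yaw 0.4935 tilt [ 3.141e+00 -1.000e-03] tool fx fy 5.4 1.2 Fz -0.8 tau [ 0.33 -1.15 -0.08] z 0.1161 axis [0.5691 0.1519]
t 9.1 yaw 0.4062 tilt [ 3.14e+00 -2.00e-03] tool fx fy 5.3 1.1 Fz -0.8 tau [ 0.28 -1.19 -0.06] z 0.1162 axis [0.5693 0.1519]
```

```bash
python3 -m crank '[[0.1,-0.25,0,0,0,1.2,1],[0.11,-0.5,0,0,0,2.5,1],[0.13,-0.75,0,0,0,3.8,1],[0.14,-1,0,0,0,5,1],[0.14,-1,0,0,0,5,1]]' >/dev/null; python3 st.py
```

```text
t 9.6 yaw 0.3189 tilt [ 3.141 -0.   ] tool fx fy 2.7 2.6 Fz -0.9 tau [-0.22 -0.97 -0.22] z 0.1159 axis [0.5693 0.1522]
```

```bash
echo 'print("M",(.1145*fy+s["ft_torque"][2]).round(3))' >> st.py; python3 -m crank '[[0.05,-0.25,0,0,0,1.2,1],[0.06,-0.5,0,0,0,2.5,1],[0.08,-0.75,0,0,0,3.8,1],[0.09,-1,0,0,0,5,1],[0.09,-1,0,0,0,5,1]]' >/dev/null; python3 st.py
```

```text
t 10.1 yaw 0.2317 tilt [3.141e+00 1.000e-03] tool fx fy 2.5 3.6 Fz -0.5 tau [-0.43 -0.72 -0.27] z 0.1158 axis [0.5694 0.1525]
M 0.144
```

```bash
python3 -m crank '[[0.05,-0.2,0,0,0,1.2,1],[0.06,-0.4,0,0,0,2.5,1],[0.08,-0.65,0,0,0,3.8,1],[0.09,-0.85,0,0,0,5,1],[0.09,-0.85,0,0,0,5,1]]' >/dev/null; python3 st.py
```

```text
t 10.6 yaw 0.1448 tilt [-3.141e+00  1.000e-03] tool fx fy -1.0 0.7 Fz 0.2 tau [-0.14 -0.27 -0.09] z 0.1156 axis [0.5697 0.1516]
M -0.01
```

```bash
python3 -m crank '[[0,-0.25,0,0,0,1.2,1],[0.01,-0.5,0,0,0,2.5,1],[0.03,-0.75,0,0,0,3.8,1],[0.04,-1,0,0,0,5,1],[0.04,-1,0,0,0,5,1]]' >/dev/null; python3 st.py
```

```text
t 11.1 yaw 0.0573 tilt [3.142e+00 1.000e-03] tool fx fy -3.1 0.2 Fz -0.4 tau [-0.15  0.01 -0.05] z 0.1157 axis [0.5699 0.1514]
M -0.03
```

```bash
python3 -m crank '[[-0.05,-0.25,0,0,0,1.2,1],[-0.07,-0.5,0,0,0,2.5,1],[-0.07,-0.75,0,0,0,3.8,1],[-0.06,-1,0,0,0,5,1],[-0.06,-1,0,0,0,5,1]]' >/dev/null; python3 st.py
```

```text
t 11.6 yaw -0.0302 tilt [-3.142e+00 -1.000e-03] tool fx fy 0.3 0.3 Fz -0.7 tau [-0.27 -0.32 -0.08] z 0.1161 axis [0.5699 0.1513]
M -0.038
```

```bash
cat > neck.py <<'E'
from h import *
import sys
im=snap("wrist","pics/%s.png"%sys.argv[1])
a=cv2.imread("pics/w3.png");b=cv2.imread("pics/%s.png"%sys.argv[1])
g=lambda i:cv2.cvtColor(i,6)
A,B=g(a),g(b)
for r0,r1 in((100,118),(200,250)):
    t=A[r0:r1,235:320];res=cv2.matchTemplate(B[r0-5:r1+5,215:340],t,5);_,v,_,p=cv2.minMaxLoc(res);print("match shift col,row",p[0]-20,p[1]-5,round(v,3))
# ring outer silhouettes
t=A[40:118,235:320]; res=cv2.matchTemplate(B[30:128,215:340],t,5);_,v,_,p=cv2.minMaxLoc(res);print("ring",p[0]-20,p[1]-10,round(v,3))
E
python3 neck.py w4
```

```text
match shift col,row 0 -1 0.688
match shift col,row 0 5 0.811
ring 0 -3 0.798
```

```bash
python3 -m crank '[[0,-0.25,0,0,0,1.2,1],[0.01,-0.5,0,0,0,2.5,1],[0.03,-0.75,0,0,0,3.8,1],[0.04,-1,0,0,0,5,1],[0.04,-1,0,0,0,5,1]]' >/dev/null; python3 st.py
```

```text
t 12.15 yaw -0.1174 tilt [ 3.142e+00 -1.000e-03] tool fx fy 2.9 0.5 Fz -1.2 tau [-0.29 -0.61 -0.04] z 0.1161 axis [0.5699 0.1513]
M 0.013
```

```bash
python3 -m crank '[[0.05,-0.25,0,0,0,1.2,1],[0.06,-0.5,0,0,0,2.5,1],[0.08,-0.75,0,0,0,3.8,1],[0.09,-1,0,0,0,5,1],[0.09,-1,0,0,0,5,1]]' >/dev/null; python3 st.py
```

```text
t 12.65 yaw -0.2046 tilt [ 3.141 -0.   ] tool fx fy 2.3 1.2 Fz -1.0 tau [-0.35 -0.53 -0.11] z 0.1159 axis [0.57   0.1512]
M 0.021
```

```bash
python3 -m crank '[[0.05,-0.25,0,0,0,1.2,1],[0.06,-0.5,0,0,0,2.5,1],[0.08,-0.75,0,0,0,3.8,1],[0.09,-1,0,0,0,5,1],[0.09,-1,0,0,0,5,1]]' >/dev/null; python3 st.py
```

```text
t 13.15 yaw -0.2919 tilt [3.141e+00 1.000e-03] tool fx fy -0.4 1.7 Fz -0.7 tau [-0.43 -0.25 -0.12] z 0.1157 axis [0.57   0.1512]
M 0.079
```

```bash
python3 -m crank '[[0,-0.25,0,0,0,1.2,1],[0.01,-0.5,0,0,0,2.5,1],[0.03,-0.75,0,0,0,3.8,1],[0.04,-1,0,0,0,5,1],[0.04,-1,0,0,0,5,1]]' >/dev/null; python3 st.py
```

```text
t 13.65 yaw -0.3792 tilt [3.141 0.   ] tool fx fy -0.4 2.4 Fz -0.4 tau [-0.39 -0.18 -0.18] z 0.1158 axis [0.5701 0.1512]
M 0.096
```

```bash
python3 -m crank '[[0,-0.25,0,0,0,1.2,1],[0.01,-0.5,0,0,0,2.5,1],[0.03,-0.75,0,0,0,3.8,1],[0.04,-1,0,0,0,5,1],[0.04,-1,0,0,0,5,1]]' >/dev/null; python3 st.py; python3 neck.py w5
```

```text
t 14.15 yaw -0.4663 tilt [3.14 0.  ] tool fx fy 1.1 4.4 Fz -0.1 tau [-1.    0.08 -0.03] z 0.1156 axis [0.57   0.1507]
M 0.481
match shift col,row -20 -5 0.043
match shift col,row 1 5 0.808
ring -2 -4 0.528
```

```bash
python3 -m crank '[[0,-0.2,0,0,0,1,1],[0.01,-0.4,0,0,0,2,1],[0.01,-0.4,0,0,0,2,1]]' >/dev/null; python3 st.py
```

```text
t 14.5 yaw -0.5007 tilt [3.139 0.   ] tool fx fy 0.9 6.2 Fz -0.1 tau [-1.15  0.09  0.19] z 0.1156 axis [0.5698 0.1504]
M 0.902
```

```bash
python3 -m crank '[[0,-0.2,0,0,0,1,1],[0.01,-0.4,0,0,0,2,1],[0.01,-0.4,0,0,0,2,1]]' >/dev/null; python3 st.py
```

```text
t 14.8 yaw -0.5357 tilt [3.139 0.   ] tool fx fy 1.2 5.9 Fz -0.2 tau [-1.18  0.08  0.15] z 0.1155 axis [0.5698 0.1503]
M 0.825
```

```bash
python3 -m crank '[[0,-0.2,0,0,0,1,1],[0.01,-0.4,0,0,0,2,1],[0.02,-0.6,0,0,0,3,1],[0.02,-0.6,0,0,0,3,1],[0.02,-0.6,0,0,0,3,1]]' >/dev/null; python3 st.py; python3 - <<'E'
from h import *
im=snap("wrist","pics/w6.png")
a=cv2.imread("pics/w3.png")
f=lambda i:cv2.convertScaleAbs(cv2.resize(i[0:125,180:380],None,fx=4,fy=4,interpolation=2)[:,:],alpha=1.8)
cv2.imwrite("pics/v6.png",f(im[:,:,::-1]))
E
```

```text
t 15.3 yaw -0.5877 tilt [3.139 0.   ] tool fx fy 0.9 6.6 Fz 0.6 tau [-1.16  0.15  0.15] z 0.1155 axis [0.5697 0.1502]
M 0.908
```

View pics/v6.png

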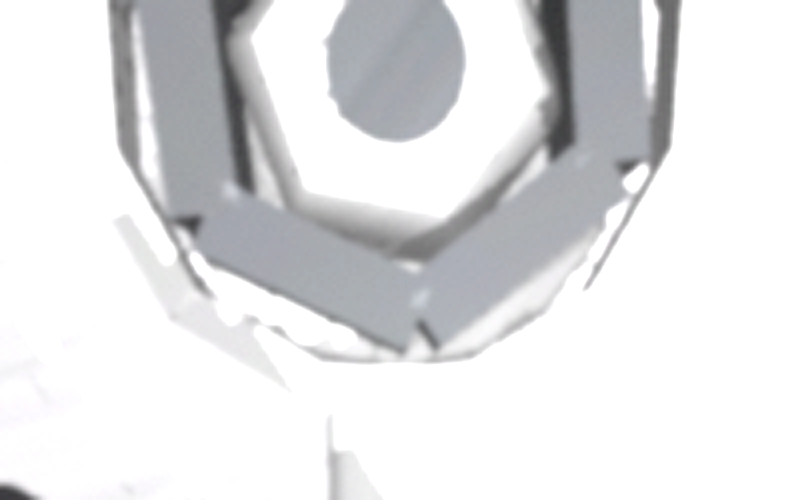

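The socket hexagon's rear corner now sits at about (415,350), against a neck centre near column 399. That is roughly 5° of fold with the nut standing still, so the wrench has tripped. Backing off now, within the play.

```bash
python3 -m crank '[[0.01,0.4,0,0,0,-2,1],[0.03,0.8,0,0,0,-4,1],[0.06,1.2,0,0,0,-6,1],[0.11,1.6,0,0,0,-8,1],[0.17,2,0,0,0,-10,1],[0.25,2.38,0,0,0,-12,1],[0.25,2.38,0,0,0,-12,1]]' >/dev/null; python3 st.py
```

```text
t 16.05 yaw -0.38 tilt [-3.14  0.  ] tool fx fy -1.1 1.6 Fz -1.0 tau [-0.42  0.01 -0.19] z 0.1159 axis [0.5703 0.1513]
M -0.001
```

```bash
python3 -m crank '[[0,0,-0.3,0,0,0,1],[0,0,-0.7,0,0,0,1],[0,0,-1.2,0,0,0,1],[0,0,-1.8,0,0,0,1],[0,0,-2.5,0,0,0,1],[0,0,-4,0,0,0,1],[0,0,-7,0,0,0,1],[0,0,-10,0,0,0,1],[0,0,-13,0,0,0,1],[0,0,-13,0,0,0,1],[0,0,-13,0,0,0,1]]' >/dev/null; python3 st.py; python3 - <<'E'
from h import *
rows([.4817,-.2272,.246],.078)
E
```

```text
t 17.15 yaw -0.3784 tilt [-3.141  0.   ] tool fx fy -1.3 -0.7 Fz -4.4 tau [ 0.05  0.15 -0.04] z 0.2456 axis [0.57   0.1517]
M -0.123
shift cm [17.24 38.47 -0.09] turn [-6.000e-02  1.000e-02 -2.615e+01]
```

```bash
python3 -m crank '[[1.7,3.8,0,0,0,-2.6,1],[3.4,7.7,0,0,0,-5.2,1],[5.2,11.5,0,0,0,-7.8,1],[6.9,15.4,0,0,0,-10.4,1],[8.6,19.2,0,0,0,-13.1,1],[10.3,23,0,0,0,-15.7,1],[12,26.9,0,0,0,-18.3,1],[13.8,30.8,0,0,0,-20.9,1],[15.5,34.6,0,0,0,-23.5,1],[16.6,37,0,0,0,-25.3,1],[17.2,38.5,0,0,0,-26.2,1],[17.2,38.5,0,0,0,-26.2,1],[17.2,38.5,0,0,0,-26.2,1],[17.2,38.5,0,0,0,-26.2,1]]' >/dev/null; python3 st.py; python3 - <<'E'
from h import *
rows([.4817,-.2272,.0216],.078)
a=cv2.cvtColor(cv2.imread("pics/w2.png"),6);b=cv2.cvtColor(snap("wrist","pics/w7.png"),7)
# compare head location with w2 (same grip)
t=a[0:130,200:360];P=cv2.copyMakeBorder(b,10,10,10,10,cv2.BORDER_REPLICATE)
r=cv2.matchTemplate(P[0:160,180:400],a[10:130,200:360],5);_,v,_,p=cv2.minMaxLoc(r);print("head shift",p[0]-30,p[1]-20,v)
for r in(150,170,190):
  for n,g in(("w2",a),("w7",b)):
    print(r,n,np.where(g[r,250:310]<60)[0][[0,-1]]+250 if (g[r,250:310]<60).any() else None)
E
```

```text
t 18.55 yaw 0.0795 tilt [-3.139e+00  2.000e-03] tool fx fy 0.1 -0.2 Fz -4.8 tau [0.   0.14 0.02] z 0.2444 axis [ 0.5949 -0.2172]
M 0.006
shift cm [ 0.13  0.16 22.28] turn [-0.14  0.11  0.08]
head shift 1 10 0.5286858677864075
150 w2 [252 261]
150 w7 None
170 w2 None
170 w7 None
190 w2 [250 261]
190 w7 [259 298]
```

```bash
python3 -m crank '[[0.1,0.15,4,-0.1,0.1,0,1],[0.1,0.15,8,-0.1,0.1,0,1],[0.1,0.15,12,-0.1,0.1,0,1],[0.1,0.15,15,-0.1,0.1,0,1],[0.1,0.15,18,-0.1,0.1,0,1],[0.1,0.15,20,-0.1,0.1,0,1],[0.1,0.15,21,-0.1,0.1,0,1],[0.1,0.15,21.6,-0.1,0.1,0,1],[0.1,0.15,21.9,-0.1,0.1,0,1],[0.1,0.15,22.1,-0.1,0.1,0,1],[0.1,0.15,22.1,-0.1,0.1,0,1]]' >/dev/null; python3 st.py
```

```text
t 19.7 yaw 0.0787 tilt [ 3.139 -0.005] tool fx fy 0.8 -0.9 Fz 2.9 tau [ 0.37 -0.53  0.18] z 0.0261 axis [ 0.5981 -0.2207]
M 0.068
```

```bash
python3 -m crank '[[0,0,0.15,0,0,0,1],[0,0,0.15,0,0,0,1]]' >/dev/null; python3 st.py; python3 -m crank '[[0,0,0,0,0,0,2.1],[0,0,0,0,0,0,2.3],[0,0,0,0,0,0,2.6],[0,0,0,0,0,0,3],[0,0,0,0,0,0,5],[0,0,0,0,0,0,8],[0,0,0,0,0,0,8.5],[0,0,0,0,0,0,8.5],[0,0,0,0,0,0,8.5]]'; python3 st.py
```

```text
t 19.9 yaw 0.0786 tilt [ 3.14e+00 -3.00e-03] tool fx fy 0.6 -1.4 Fz 0.3 tau [ 0.29 -0.45  0.16] z 0.0237 axis [ 0.5971 -0.2203]
M 0.003
time: 20.8
ee_pos: [0.4826, -0.2293, 0.0234]
tcp_rot: [3.14, -0.002, 0.079]
wrist_force: [-0.3, -0.0, 0.1]
finger_gap: 0.085
gripper_force: 0.0
t 20.8 yaw 0.0786 tilt [ 3.14e+00 -2.00e-03] tool fx fy -0.3 0.0 Fz 0.1 tau [ 0.02 -0.03 -0.  ] z 0.0234 axis [ 0.5967 -0.2203]
M -0.002
```

Released. I'll rise clear and look with the last picture.

```bash
python3 -m crank '[[0,0,-1,0,0,0,8.5],[0,0,-3,0,0,0,8.5],[0,0,-6,0,0,0,8.5],[0,0,-10,0,0,0,8.5],[0,0,-14,0,0,0,8.5],[0,0,-17.8,0,0,0,8.5],[0,0,-17.8,0,0,0,8.5],[0,0,-17.8,0,0,0,8.5],[0,0,-17.8,0,0,0,8.5],[0,0,-17.8,0,0,0,8.5]]' >/dev/null; python3 st.py; python3 - <<'E'
from h import *
c=manip.calibration("wrist");im=snap("wrist","pics/w8.png");import pickle;pickle.dump(c,open("w8.pkl","wb"))
s=snap("side","pics/s8.png")
T=cv2.resize(im[20:290,200:360,::-1],None,fx=2.2,fy=2.2,interpolation=2)
S=cv2.resize(s[155:225,250:350,::-1],None,fx=4,fy=4,interpolation=2)
S=cv2.copyMakeBorder(S,0,T.shape[0]-S.shape[0],0,0,0)
cv2.imwrite("pics/v8.png",cv2.convertScaleAbs(np.hstack([T,S]),alpha=1.6))
E
```

```text
t 21.8 yaw 0.0786 tilt [-3.141e+00  1.000e-03] tool fx fy -0.4 -1.1 Fz -0.5 tau [0.03 0.02 0.03] z 0.1995 axis [ 0.5952 -0.2192]
M -0.091
```

View pics/v8.png

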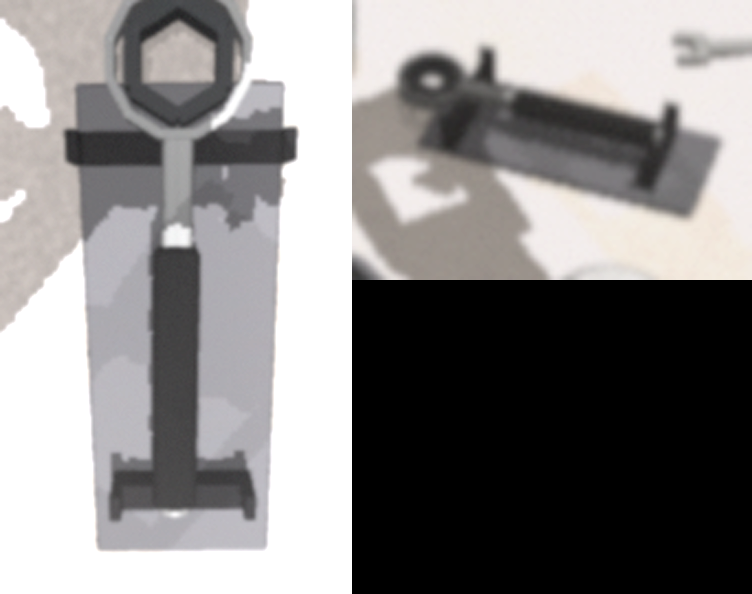

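```bash
python3 - <<'E'
from h import *
import pickle
c=pickle.load(open("w8.pkl","rb"));c1=pickle.load(open("w1.pkl","rb"))
f=lambda p,z:ray(c,(200+p[0]/2.2,20+p[1]/2.2),z).round(4)
print("head",f((178,62),.052),"front",f((175,248),.052),"rear",f((176,508),.052),"rear end tip",f((176,516),.052))
print("w1 head",ray(c1,(277.5,64),.052),"front",ray(c1,(280,150),.052),"rear",ray(c1,(284,262),.052))
print("plate",f((77,85),.008),f((283,82),.008),f((266,548),.008),f((97,550),.008))
print("front bar top y edges",f((178,130),.03),f((178,163),.03), "old", [ray(c1,(300,r),.03).round(4) for r in (75,90)])
rows([.482,-.2275,.2],.078)
E
```

```text
head [ 0.6114 -0.2209  0.052 ] front [ 0.5373 -0.2255  0.052 ] rear [ 0.4108 -0.236   0.052 ] rear end tip [ 0.4064 -0.2364  0.052 ]
w1 head [ 0.59519682 -0.21945766  0.052     ] front [ 0.51704859 -0.22517323  0.052     ] rear [ 0.39303195 -0.23507935  0.052     ]
plate [ 0.6051 -0.1739  0.008 ] [ 0.6139 -0.2708  0.008 ] [ 0.3682 -0.2923  0.008 ] [ 0.3592 -0.1941  0.008 ]
front bar top y edges [ 0.5874 -0.223   0.03  ] [ 0.5735 -0.2242  0.03  ] old [array([ 0.5888, -0.2421,  0.03  ]), array([ 0.5749, -0.243 ,  0.03  ])]
shift cm [ 0.08 -0.09 -0.03] turn [-0.02  0.04  0.03]
```

The wrench lies between the lugs, but about 23 mm forward of home, with the head only just on the front bar (head at crop 178,62 against the bar at rows 130 to 163). I'll regrip it and set it back.

```bash
python3 - <<'E'
from h import *
rows([.499,-.2287,.021],.082)
E
```

```text
shift cm [ 1.78  0.17 17.87] turn [-0.02  0.04 -0.2 ]
```

```bash
python3 -m crank '[[1.8,0.2,5,0,0,-0.2,8.5],[1.8,0.2,9,0,0,-0.2,8.5],[1.8,0.2,13,0,0,-0.2,8.5],[1.8,0.2,15.5,0,0,-0.2,8.5],[1.8,0.2,17,0,0,-0.2,8.5],[1.8,0.2,17.9,0,0,-0.2,8.5],[1.8,0.2,17.9,0,0,-0.2,8.5],[1.8,0.2,17.9,0,0,-0.2,5],[1.8,0.2,17.9,0,0,-0.2,3],[1.8,0.2,17.9,0,0,-0.2,1],[1.8,0.2,17.9,0,0,-0.2,1],[1.8,0.2,17.9,0,0,-0.2,1],[1.8,0.2,17.9,0,0,-0.2,1],[1.8,0.2,17.9,0,0,-0.2,1]]'; python3 st.py; python3 -m crank '[[0,0,-0.5,0,0,0,1],[0,0,-1,0,0,0,1],[0,0,-1.5,0,0,0,1],[0,0,-1.5,0,0,0,1],[-0.7,0,-1.5,0,0,0,1],[-1.4,0,-1.5,0,0,0,1],[-2.1,0,-1.5,0,0,0,1],[-2.1,0,-1.5,0,0,0,1],[-2.1,0,-1.5,0,0,0,1],[-2.1,0,-1.5,0,0,0,1]]'; python3 st.py
```

```text
time: 23.3
ee_pos: [0.5012, -0.2301, 0.0235]
tcp_rot: [3.139, -0.003, 0.082]
wrist_force: [-1.9, 1.5, 6.7]
finger_gap: 0.0192
gripper_force: 58.6
t 23.3 yaw 0.0821 tilt [ 3.139e+00 -3.000e-03] tool fx fy -1.8 -1.6 Fz 6.7 tau [0.23 0.21 0.03] z 0.0235 axis [ 0.6153 -0.2207]
M -0.16
time: 24.3
ee_pos: [0.4799, -0.2318, 0.0375]
tcp_rot: [3.14, -0.002, 0.082]
wrist_force: [-0.5, 0.8, -3.7]
finger_gap: 0.0192
gripper_force: 59.7
t 24.3 yaw 0.0819 tilt [ 3.14e+00 -2.00e-03] tool fx fy -0.5 -0.8 Fz -3.7 tau [-0.03  0.07  0.  ] z 0.0375 axis [ 0.5941 -0.2224]
M -0.093
```

Now lower slowly and let go.

```bash
python3 -m crank '[[0,0,0.5,0,0,0,1],[0,0,0.9,0,0,0,1],[0,0,1.2,0,0,0,1],[0,0,1.4,0,0,0,1],[0,0,1.5,0,0,0,1],[0,0,1.5,0,0,0,1]]'; python3 st.py; python3 -m crank '[[0,0,0,0,0,0,2.1],[0,0,0,0,0,0,2.3],[0,0,0,0,0,0,2.6],[0,0,0,0,0,0,3],[0,0,0,0,0,0,5],[0,0,0,0,0,0,8],[0,0,0,0,0,0,8.5],[0,0,0,0,0,0,8.5],[0,0,0,0,0,0,8.5]]' >/dev/null; python3 -m crank '[[0,0,-1,0,0,0,8.5],[0,0,-3,0,0,0,8.5],[0,0,-6,0,0,0,8.5],[0,0,-10,0,0,0,8.5],[0,0,-14,0,0,0,8.5],[0,0,-17.8,0,0,0,8.5],[0,0,-17.8,0,0,0,8.5],[0,0,-17.8,0,0,0,8.5],[0,0,-17.8,0,0,0,8.5]]'; python3 - <<'E'
from h import *
import pickle
c=manip.calibration("wrist");im=snap("wrist","pics/w9.png");g=cv2.cvtColor(im,7)
c1=pickle.load(open("w1.pkl","rb"));g1=cv2.cvtColor(cv2.imread("pics/w1.png"),6)
# template of wrench (head, and handle ends) from w1 located in w9
for n,(x0,y0,x1,y1) in dict(head=(243,24,312,100),front=(268,135,294,165),rear=(250,225,325,268)).items():
    r=cv2.matchTemplate(g,g1[y0:y1,x0:x1],5);_,v,_,p=cv2.minMaxLoc(r)
    m=((x1-x0)/2,(y1-y0)/2);print(n,p,round(v,3),ray(c,(p[0]+m[0],p[1]+m[1]),.052).round(4),"before",ray(c1,(x0+m[0],y0+m[1]),.052).round(4))
col=int(round(proj(c,[.478,-.2305,.052])[0]));print(col,[(r,int(g[r,col])) for r in range(80,280,6)])
E
```

```text
time: 24.9
ee_pos: [0.4797, -0.2317, 0.0255]
tcp_rot: [3.14, -0.001, 0.082]
wrist_force: [-9.4, 3.7, 19.7]
finger_gap: 0.0191
gripper_force: 63.2
t 24.9 yaw 0.0825 tilt [ 3.14e+00 -1.00e-03] tool fx fy -9.0 -4.5 Fz 19.7 tau [ 0.79  1.44 -0.03] z 0.0255 axis [ 0.5938 -0.2222]
M -0.543
time: 26.7
ee_pos: [0.4785, -0.2307, 0.1993]
tcp_rot: [3.141, -0.0, 0.082]
wrist_force: [-0.4, 0.5, 0.3]
finger_gap: 0.085
gripper_force: 0.0
head (245, 26) 0.952 [ 0.5959 -0.2229  0.052 ] before [ 0.5969 -0.2194  0.052 ]
front (267, 138) 0.992 [ 0.5153 -0.23    0.052 ] before [ 0.5171 -0.2262  0.052 ]
rear (243, 227) 0.935 [ 0.4115 -0.2392  0.052 ] before [ 0.4122 -0.238   0.052 ]
277 [(80, 31), (86, 31), (92, 48), (98, 77), (104, 101), (110, 102), (116, 101), (122, 88), (128, 155), (134, 155), (140, 156), (146, 156), (152, 62), (158, 40), (164, 42), (170, 40), (176, 40), (182, 42), (188, 42), (194, 41), (200, 43), (206, 42), (212, 44), (218, 45), (224, 44), (230, 44), (236, 46), (242, 46), (248, 47), (254, 48), (260, 49), (266, 69), (272, 184), (278, 185)]
```

```bash
python3 - <<'E'
from h import *
def sub(A,B,box):
    x0,y0,x1,y1=box;k=6
    U=lambda i:cv2.resize(i,None,fx=k,fy=k,interpolation=2)
    r=cv2.matchTemplate(U(B[y0-5:y1+5,x0-5:x1+5]),U(A[y0:y1,x0:x1]),5);_,v,_,p=cv2.minMaxLoc(r);return (p[0]/k-5,p[1]/k-5,v)
for n,pts in (("side",dict(head=(.5955,-.2195),front=(.515,-.2255),rear=(.40,-.2345))),("scene",dict(head=(.5955,-.2195),front=(.515,-.2255),rear=(.40,-.2345)))):
    A=cv2.imread(f"pics/{n}.png");B=snap(n,f"pics/{n}9.png")[:,:,::-1].copy();c=manip.calibration(n)
    for k,(x,y) in pts.items():
        u,v=proj(c,[x,y,.052]).round().astype(int);w=13 if k=="head" else 8
        m=sub(A,B,(u-w,v-w,u+w,v+w))
        print(n,k,np.round(m,2),"pred shift(flat):",(proj(c,[x-.001,y-.0035,.052])-proj(c,[x,y,.052])).round(2),"per +5mm z",(proj(c,[x,y,.057])-proj(c,[x,y,.052])).round(2))
E
```

```text
side head [ 0.   -0.33  0.96] pred shift(flat): [ 0.7  -0.52] per +5mm z [-0.02 -1.08]
side front [ 1.17 -0.33  0.99] pred shift(flat): [ 0.68 -0.54] per +5mm z [ 0.04 -1.08]
side rear [ 0.17 -0.5   0.99] pred shift(flat): [ 0.65 -0.56] per +5mm z [ 0.12 -1.08]
scene head [-0.83  0.33  0.81] pred shift(flat): [-1.23  0.55] per +5mm z [-0.12 -0.68]
scene front [-1.33  0.33  0.99] pred shift(flat): [-1.22  0.52] per +5mm z [-0.2  -0.73]
scene rear [0.67 0.67 0.67] pred shift(flat): [-1.19  0.48] per +5mm z [-0.29 -0.8 ]
```

The wrench is level and within a few millimetres of where it lay. Handing the job in.

```bash
python3 -c "
from station import manip
print(manip.job_done())"
```

```text
the job is handed in; nothing more can be done
None
```

The job is handed in, verdict not shown: the nut was tightened until the wrench tripped with about 5° of fold, and the wrench was lifted off and released on its rest within about 4 mm of where it lay, after one regrip because it first landed about 2 cm too far forward.

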